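# Open the push-to-open sample cupboard

### The job

Open the small cupboard with the louvred door, without grasping anything: press its door in with a fingertip at the round pad until the catch lets go, and draw the finger back clear so that the spring throws the door ajar by itself. Then reach behind the ajar door with the finger and push it wide open, about square to the cupboard's front. Keep the plain cupboard shut and leave the things standing about where they are.

Things in the scene. Friction and masses are not known exactly. Their poses are not given: they have to be found in the camera images.
- louvred_cupboard: White bench cupboard whose grey door has five horizontal louvres; 170 mm wide, 130 mm deep without door, 130 mm tall, fixed. Origin: centre of its underside; x to its back, y to its left seen from the front, z up; the front faces the robot. The shut door, without handle, is 166 mm wide and 12 mm thick, from z = 10 to 126 mm; inner face at x = -70 mm, outer at x = -82 mm.
- louvred_pad (a point): Centre of the round steel pad (26 mm across) on the louvred door's outer face, 140 mm from the hinge axis, 26 mm from the free right-hand edge, 105 mm above the worktop; press here. The frame turns with the door: x is the pressing direction, y points along the door to the hinge, z up.
- louvred_hinge (a point): Point on the louvred door's upright hinge axis, which lies at the left end of the front in the plane of the door's inner face; at roof height, 130 mm above the worktop. Its frame is the cupboard's. A steel striker stands 30 mm out behind the door, 125 mm from the hinge, and a white plunger behind it, 60 mm from the hinge; both lie below z = 50 mm, so above that the space behind the ajar door is free.
- louvred_door (a joint): Louvred door, rad: 0 shut, negative pressed in (catch frees near -0.02, stop at -0.03, 4 mm at the pad, some 3 N), growing as it opens to the robot and leftward, clockwise from above; stop at 1.75. Freed, it swings to about 0.45 once the finger gives way, and the catch stays released. Pushed on, it turns against light friction and stays where left.
- plain_cupboard: The other cupboard, with a plain flat door and the same kind of pad and catch; it must stay shut. 170 mm wide, 130 mm deep without door, 130 mm tall, fixed. Origin: centre of its underside; x to its back, y to its left seen from the front, z up; the front faces the robot.
- plain_door (a joint): Angle of the plain cupboard's door in rad: 0 shut, growing as it opens.
- dropper: Amber dropper bottle, 32 mm across, 97 mm tall, stands in front of the plain cupboard. Loose; leave it alone. Origin: centre of its underside.
- vial: Glass vial with white cap, 25 mm across, 52 mm tall, stands on the worktop to the right. Loose; leave it alone. Origin: centre of its underside.
- carton: Card box of slides, 31 x 81 x 28 mm, lies on the roof of the plain cupboard. Loose; leave it alone. Origin: centre of its underside.
- tub: Tub of wipes, 68 mm across, 134 mm tall, stands on the worktop to the right. Loose; leave it alone. Origin: centre of its underside.
- jar: Small white screw-cap jar, 31 mm across, 40 mm tall, stands on the worktop to the left. Loose; leave it alone. Origin: centre of its underside.
- dish: Petri dish, 60 mm across, 16 mm tall, lies on the roof of the louvred cupboard, towards the back. Loose; leave it alone. Origin: centre of its underside.

How it is judged:
On the way, in this order (a step that is already met when the one before it is completed fails the run):
1. The louvred door is pressed in by the fingers, past its shut position (value of joint louvred_door below -0.015 rad and contact force between the fingers and louvred_cupboard above 0.5 N), for 0.02 s.
2. The door has sprung ajar and stands there by itself, not touched (value of joint louvred_door between 0.25 and 0.8 rad and contact force between the fingers and louvred_cupboard below 0.1 N), for 0.15 s.
3. The door has been pushed wide open (value of joint louvred_door above 1.3 rad), for 0.1 s.
At the end, for the whole second after the job is handed in: The louvred door stands still, opened by at least 1.3 rad (75 degrees); the plain door is shut (within 0.02 rad); every loose thing stands upright within 30 mm of where it was (value of joint louvred_door above 1.3 rad and velocity of joint louvred_door between -0.05 and 0.05 rad/s and value of joint plain_door between -0.012 and 0.02 rad and distance of each of dropper, vial, carton, tub, jar, dish from where it was at the start of the episode below 0.03 m and angle between each of dropper, vial, carton, tub, jar, dish's own z axis and vertical below 0.3 rad); the robot touches nothing.
It fails at once if The plain cupboard's door is opened (value of joint plain_door above 0.04 rad).
It fails at once if The louvred door is pinched between the fingers (contact force between the fingers and louvred_cupboard above 1 N and x of the grasp point in the frame of louvred_pad between 0.003 and 0.009 m and y of the grasp point in the frame of louvred_pad between -0.026 and 0.145 m and z of the grasp point in the frame of louvred_pad between -0.1 and 0.03 m).
It fails at once if A thing standing about is lifted, knocked over or pushed away by more than 40 mm (distance of any of dropper, vial, carton, tub, jar, dish from where it was at the start of the episode above 0.04 m or angle between any of dropper, vial, carton, tub, jar, dish's own z axis and vertical above 0.6 rad or height (world z) of any of dropper, vial, tub, jar above 0.02 m or height (world z) of any of dish, carton above 0.15 m).
It also fails if it takes over 58 s, if anything falls off the work surface, if the arm or the gripper's body presses on something with over 40 N, if the wrist force passes 120 N, or if a joint passes its speed limit or range.

### The arm

A 6-joint arm with a two-finger parallel gripper is mounted at the origin on a cart in front of the work surface, level with it; the furniture and walls round the work are solid. World frame = base frame: x ahead of the robot, y to its left, z up, the work surface at z = 0. Lengths are in m, angles in rad, forces in N, time in s.
With the tool pointing down it reaches from about 0.325 to 0.925 m from the base axis. Payload 3.1 kg.
Tool frame: the origin (TCP) lies on the centre line of the jaws, within the pads' length; the fingertips stand 8 mm ahead of it and the grasp point (between the pads) lies 11 mm behind it; z points along the fingers, y is the direction in which the jaws open and shut (so a half turn about z gives the same grasp; the last joint's range is limited). The gripper opens to 85 mm and grips with 20 to 120 N. Pads are 22 mm wide; open, the fingers measure 114 mm over their backs; the gripper's body (76 mm by 85 mm) begins 54 mm behind the grasp point. The pads swing forward as they close: fully open they stand 13 mm farther back than shut.
Start: joints at [1.216, 0.217, 1.613, -0, 1.311, -0.112], TCP at [0.15, 0.607, 0.239] pointing down, gripper open.
Joint ranges: [-2.75, 2.75], [-0.78, 2.1], [0.31, 2.55], [-1.13, 4.27], [0.13, 2.63], [-2.58, 2.58]. Speed limits (rad/s): [2.79, 2.79, 3.14, 3.14, 3.14, 3.14].

### API

Orientations are given as a unit quaternion [x, y, z, w].
In Python, from cell import env, claw, get_image, camera_params, find_in gives the robot as it stands. Calls block until the motion is done:
- env.reach(position, orientation): joint-space move of the TCP to a pose.
- env.move_linear(position, frame=None, speed=0.15): straight line of the TCP; frame=None keeps the orientation; speed is the mean speed in m/s.
- env.movej(angles): joint-space move.
- claw.set_gripper(opening, newtons=None): finger opening in m; newtons is the grip in N (None keeps the last); returns when the fingers have stopped.
- env.hold(seconds).
- env.ik(position, orientation): joint angles nearest the present ones, or None.
- env.read_state(): the state.
- get_image(name): name is "scene" or "top" or "wrist"; returns (picture, depth): 480x640x3 uint8, red, green, blue; 480x640 float32, m along the optical axis (not along the pixel's ray), 0 where there is no reading.
- camera_params(name): a dict with "intrinsics" (3x3 intrinsics, pixels), "distortion" ([k1, k2, p1, p2, k3] as OpenCV has them; the pictures are not rectified), "world_from_camera" (4x4, takes a point from camera to world coordinates). Camera axes: x right, y down, z forward; pixel columns grow to the right and rows downward; lengths in m; the calibration is good to about 2 mm. A picture is of the moment at which its call begins: read the wrist's pose just before it. camera_params takes no time and is no camera call; for the wrist camera it gives the pose at the moment of the call.
A pose or a line that the arm cannot do raises env.IKError and nothing moves.
- env.job_done(): hands the job in, once; it reports no verdict.
Trained networks look in the newest picture that a camera, given by its name, has taken for a name from the list of things; names that differ only in an ending like _2 or _b are one class to them, and where a whole thing is asked for, a point or a joint stands for the part that bears it (a point fixed in the world has none). Each returns a list of dicts, best first, with "conf" (0 to 1); they miss things now and then, are a little off and sometimes report something else, mostly with a low value. They report only what shows in the picture. A call takes as long as a camera call.
- find_in(camera, target): "pixel" ([row, column] in pixels, amid what is visible of it).
The state is a dict: "t": time; "joints": joint angles; "joint_vel": joint speeds; "effort": joint torques, N m; "tcp_pos": TCP position; "eef_rot": TCP orientation; "force": force on the tool from outside, world axes, zero at the start; "wrist_torque": the same for the moment, N m; "opening": finger opening in m.
Only numpy, scipy, OpenCV 4.12 (cv2) and the standard library are available. Lean on these libraries where they do the work, as an engineer would, in place of code of your own. Each camera call takes 0.05 s, during which the arm holds its last target.

## Working session

There is one attempt and no reset: what is moved stays moved. The work goes in short steps, each a Python script; the robot and the scene stay as the last script left them, time stands still between calls to the robot, and variables do not carry over. Pictures are saved under pics/ and viewed, and the job is handed in when it is done.

```bash
mkdir -p pics; ls; python3 - <<'E'
from cell import *
import cv2
for n in ("scene","top"):
    im,d=get_image(n); cv2.imwrite(f"pics/{n}0.png",im[:,:,::-1])
    for t in ("louvred_cupboard","louvred_pad","plain_cupboard","louvred_hinge"):
        print(n,t,find_in(n,t)[:3])
print(env.read_state())
E
```

```text
pics
scene louvred_cupboard [{'pixel': [207.2, 264.7], 'conf': 0.91}]
scene louvred_pad [{'pixel': [217.1, 249.7], 'conf': 0.56}]
scene plain_cupboard [{'pixel': [241.7, 367.2], 'conf': 0.88}]
scene louvred_hinge [{'pixel': [205.0, 266.8], 'conf': 0.9}]
top louvred_cupboard [{'pixel': [247.6, 249.7], 'conf': 0.73}, {'pixel': [223.1, 250.7], 'conf': 0.66}]
top louvred_pad [{'pixel': [246.3, 244.4], 'conf': 0.94}]
top plain_cupboard [{'pixel': [214.8, 371.5], 'conf': 0.87}]
top louvred_hinge [{'pixel': [222.7, 255.4], 'conf': 0.96}]
{'t': 0.5, 'joints': array([ 1.21581637e+00,  2.16907870e-01,  1.61342625e+00, -2.04550403e-05,
        1.31127716e+00, -1.12225278e-01]), 'joint_vel': array([-1.37299707e-04,  6.90890579e-04,  1.44518395e-04,  1.44093995e-04,
        3.41149234e-04, -9.39992980e-06]), 'effort': array([-3.71762344e-04, -3.96392655e+01, -3.03831983e+01, -2.07631256e-04,
        2.27236342e-03,  1.63135672e-05]), 'tcp_pos': array([0.15023688, 0.6066787 , 0.23928163]), 'eef_rot': array([ 1.21076922e-01,  9.92643128e-01, -1.13496566e-05,  7.46038342e-06]), 'force': array([-0.22190465,  0.42534296,  0.37394976]), 'wrist_torque': array([-0.02864223,  0.02284683,  0.01151898]), 'opening': 0.0854501506244183}
```

View pics/scene0.png

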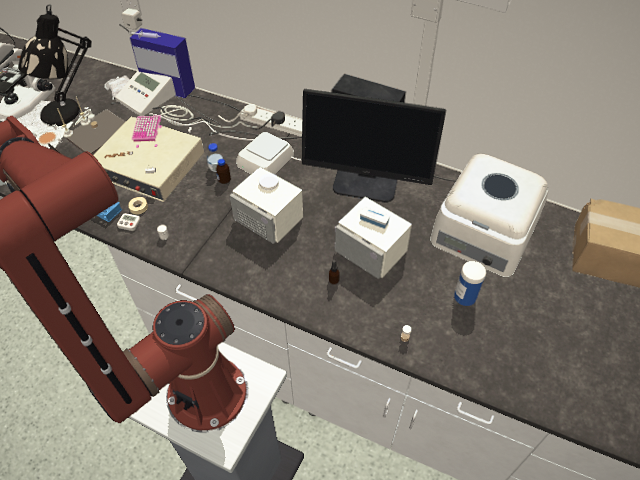

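View pics/top0.png

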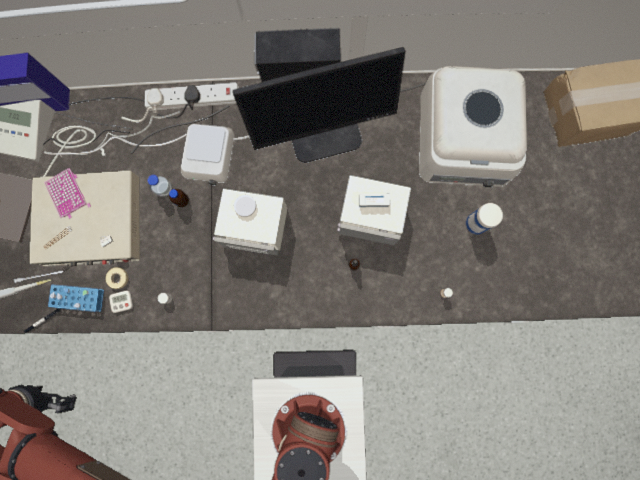

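```bash
python3 - <<'E'
from cell import *
import numpy as np
for n in ("scene","top","wrist"):
    p=camera_params(n); print(n,p["intrinsics"].tolist() if hasattr(p["intrinsics"],'tolist') else p["intrinsics"],p["distortion"],np.round(p["world_from_camera"],3).tolist())
E
```

```text
scene [[587.0617398577778, 0.0, 313.3373218539766], [0.0, 587.0617398577778, 242.05987768092936], [0.0, 0.0, 1.0]] [-0.15039385  0.          0.          0.          0.        ] [[0.445, -0.707, 0.55, -0.431], [-0.896, -0.342, 0.285, -0.55], [-0.013, -0.619, -0.785, 1.437], [0.0, 0.0, 0.0, 1.0]]
top [[483.4507584857955, 0.0, 316.28013876786883], [0.0, 483.4507584857955, 244.21696739415376], [0.0, 0.0, 1.0]] [-0.08204311  0.          0.          0.          0.        ] [[-0.029, -0.99, 0.14, 0.336], [-0.999, 0.032, 0.022, -0.068], [-0.027, -0.139, -0.99, 1.419], [0.0, 0.0, 0.0, 1.0]]
wrist [[411.6212172775858, 0.0, 318.67217792160466], [0.0, 411.6212172775858, 240.94680176159866], [0.0, 0.0, 1.0]] [-0.07527829  0.          0.          0.          0.        ] [[0.241, 0.919, 0.313, 0.07], [0.971, -0.228, -0.078, 0.627], [-0.001, 0.323, -0.946, 0.375], [0.0, 0.0, 0.0, 1.0]]
```

```bash
cat > h.py <<'E'
from cell import *
import numpy as np, cv2
def cloud(n):
    im,d=get_image(n); p=camera_params(n)
    K=np.array(p["intrinsics"]); D=np.array(p["distortion"]); T=np.array(p["world_from_camera"])
    v,u=np.mgrid[0:480,0:640]
    q=cv2.undistortPoints(np.stack([u,v],-1).reshape(-1,1,2).astype(np.float64),K,D).reshape(480,640,2)
    P=np.concatenate([q*d[...,None],d[...,None]],-1)@T[:3,:3].T+T[:3,3]
    P[d==0]=np.nan
    return im,P
def save(im,name): cv2.imwrite("pics/"+name,im[:,:,::-1])
E
python3 - <<'E'
from h import *
for n in ("scene","top"):
    im,P=cloud(n)
    for px in ([250,218],[372,208]) if n=="top" else ([265,195],[372,225]):
        c=P[px[1],px[0]]; print(n,px,c.round(3))
        m=(abs(P[...,2]-0.13)<0.012)&(np.linalg.norm(P[...,:2]-c[:2],axis=-1)<0.16)
        pts=P[m][:,:2].astype(np.float32)
        print(len(pts),np.median(P[m][:,2]))
        r=cv2.minAreaRect(pts); print(r, cv2.boxPoints(r).round(3).tolist())
    # other things
    tg=("dropper","vial","carton","tub","jar","dish","louvred_pad")
    for t in tg:
        f=find_in(n,t)
        for g in f[:1]:
            a,b=[int(round(x)) for x in g["pixel"]]; print(n,t,g["conf"],P[a,b].round(3))
E
```

```text
scene [265, 195] [0.58  0.134 0.135]
1861 0.13063314354728095
((0.5933836698532104, 0.14217571914196014), (0.17855189740657806, 0.15363165736198425), 78.2293930053711) [[0.5, 0.07000000029802322], [0.6499999761581421, 0.039000000804662704], [0.6869999766349792, 0.21400000154972076], [0.5360000133514404, 0.24500000476837158]]
scene [372, 225] [ 0.618 -0.201  0.127]
2039 0.13032493126132905
((0.6156443357467651, -0.20479291677474976), (0.17619037628173828, 0.15418332815170288), 75.89832305908203) [[0.5189999938011169, -0.2709999978542328], [0.6690000295639038, -0.3089999854564667], [0.7120000123977661, -0.1379999965429306], [0.5619999766349792, -0.10100000351667404]]
scene dropper 0.71 [ 0.472 -0.158  0.039]
scene vial 0.69 [ 0.375 -0.412  0.048]
scene carton 0.86 [ 0.627 -0.211  0.158]
scene tub 0.82 [ 0.554 -0.506  0.115]
scene jar 0.2 [ 0.547 -0.181  0.064]
scene dish 0.66 [0.63  0.143 0.154]
scene louvred_pad 0.89 [0.522 0.152 0.075]
top [250, 218] [0.597 0.14  0.13 ]
2884 0.12906907693716974
((0.5935119986534119, 0.14635910093784332), (0.17202338576316833, 0.14900246262550354), 78.74897766113281) [[0.5040000081062317, 0.07699999958276749], [0.6499999761581421, 0.04699999839067459], [0.6830000281333923, 0.2160000056028366], [0.5370000004768372, 0.24500000476837158]]
top [372, 208] [ 0.614 -0.194  0.123]
2807 0.1283687715752928
((0.6167929172515869, -0.2003413438796997), (0.17329102754592896, 0.15056653320789337), 75.69036865234375) [[0.5220000147819519, -0.26600000262260437], [0.6679999828338623, -0.30300000309944153], [0.7110000252723694, -0.13500000536441803], [0.5649999976158142, -0.09799999743700027]]
top dropper 0.67 [ 0.468 -0.14   0.092]
top vial 0.3 [0.522 0.16  0.097]
top carton 0.74 [ 0.625 -0.196  0.159]
top tub 0.84 [ 0.578 -0.494  0.131]
top jar 0.48 [0.389 0.405 0.038]
top dish 0.69 [0.634 0.145 0.148]
top louvred_pad 0.62 [0.521 0.164 0.041]
```

```bash
cat >> h.py <<'E'
psi=np.radians(-11.5)
X=np.array([np.cos(psi),np.sin(psi),0]);Y=np.array([-np.sin(psi),np.cos(psi),0]);Z=np.array([0,0,1.])
O=np.array([0.602,0.1445,0])
H=O-0.07*X+0.083*Y
PAD=O-0.082*X-0.057*Y+0.105*Z
a=(np.pi+psi)/2
Q=[np.cos(a),np.sin(a),0,0]
E
python3 - <<'E'
from h import *
print(X,Y,H,PAD)
claw.set_gripper(0.0,20)
p=PAD-0.13*X; p[2]=0.25
env.reach(p,Q)
s=env.read_state(); print(s["t"],s["tcp_pos"],s["eef_rot"],s["joints"].round(2),s["opening"],s["force"])
im,P=cloud("wrist"); save(im,"w1.png")
f=find_in("wrist","louvred_pad")
for g in f[:2]:
    r,c=[int(round(x)) for x in g["pixel"]]; print(g,P[r-2:r+3,c-2:c+3].reshape(-1,3).mean(0))
print("exp",PAD)
# check plan in IK
for th in np.linspace(.3,1.5,5):
    d=-np.cos(th)*Y-np.sin(th)*X; n=np.cos(th)*X-np.sin(th)*Y
    q=H+.125*d+.02*n; q[2]=.093; print(th,q,env.ik(q,Q))
E
```

```text
[ 0.9799247  -0.19936793  0.        ] [0.19936793 0.9799247  0.        ] [0.54995281 0.23978951 0.        ] [0.5102822  0.10499246 0.105     ]
3.9833 [0.38304348 0.13145506 0.25017565] [9.97735658e-02 9.95010140e-01 1.88055898e-04 1.44215404e-04] [ 0.16 -0.29  2.09  0.    1.35 -1.21] 7.069161262295735e-05 [ 0.02902445 -0.50495798  0.48744669]
{'pixel': [352.8, 423.2], 'conf': 0.69} [0.52861646 0.19791023 0.07288914]
exp [0.5102822  0.10499246 0.105     ]
0.3 [0.50749124 0.12053341 0.093     ] [ 9.85813903e-02  1.77368676e-01  1.96256636e+00 -4.44089210e-16
  1.00165762e+00 -1.27150207e+00]
0.6 [0.47414514 0.13840806 0.093     ] [ 1.41820851e-01  1.21983918e-01  2.02657566e+00 -4.44089210e-16
  9.93033079e-01 -1.22826261e+00]
0.8999999999999999 [0.44757071 0.16533881 0.093     ] [ 2.06623344e-01  8.74161392e-02  2.06493555e+00 -4.44089210e-16
  9.89240967e-01 -1.16346012e+00]
1.2 [0.43014177 0.19892002 0.093     ] [ 2.84911136e-01  8.06901326e-02  2.07225539e+00 -4.44089210e-16
  9.88647135e-01 -1.08517233e+00]
1.5 [0.42341519 0.23615197 0.093     ] [ 3.63869092e-01  1.03325804e-01  2.04743409e+00 -4.44089210e-16
  9.90832759e-01 -1.00621437e+00]
```

View pics/w1.png

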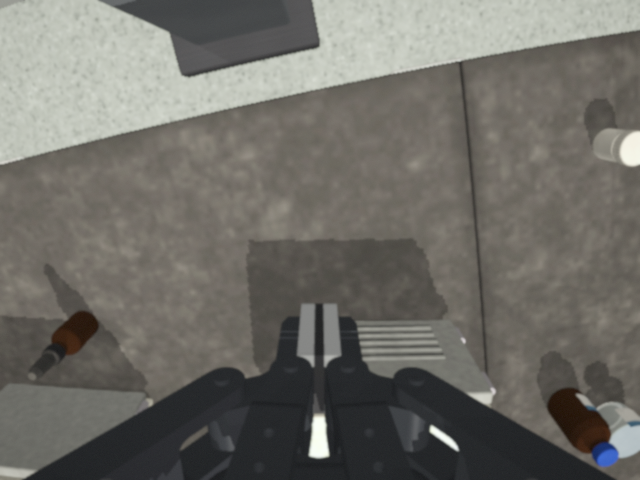

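```bash
python3 - <<'E'
from h import *
im,P=cloud("wrist")
L=(P-O); c=np.stack([L@X,L@Y,L[...,2]],-1)
m=(c[...,2]>.03)&(c[...,2]<.115)&(c[...,0]>-.11)&(c[...,0]<-.05)&(c[...,1]>-.01)&(c[...,1]<.1)
q=c[m]; print(len(q),np.percentile(q[:,0],[10,50,90]),np.percentile(q[:,1],[1,50,99]))
A=np.c_[q[:,1],np.ones(len(q))]; print("slope,off",np.linalg.lstsq(A,q[:,0],rcond=None)[0])
p=PAD-0.045*X; 
env.move_linear(PAD-0.1*X+[0,0,.01],speed=.15)
p[2]=.098; env.move_linear(p,speed=.1)
f0=env.read_state()["force"]@X
for k in range(40):
    p=p+0.002*X; env.move_linear(p,speed=.04)
    s=env.read_state(); f=s["force"]@X-f0
    if f<-1.0: break
print(k,s["tcp_pos"],(s["tcp_pos"]-PAD)@X,f,s["t"])
for j in range(10):
    p=p+0.001*X; env.move_linear(p,speed=.03); s=env.read_state(); f=s["force"]@X-f0
    print(round((s["tcp_pos"]-PAD)@X*1000,2),round(f,2))
    if f<-9: break
print(s["t"])
save(get_image("scene")[0],"s2.png")
E
```

```text
4841 [-0.08365533 -0.08203999 -0.08114545] [-0.00898804  0.04100969  0.0838753 ]
slope,off [ 0.00741478 -0.08243618]
12 [0.49182238 0.10876517 0.0980452 ] -0.01884139432691807 -1.3026096244515482 9.1833
-17.93 0.48
-16.92 -0.41
-15.91 0.28
-14.93 0.0
-13.9 -0.61
-12.94 -1.15
-11.91 -0.29
-10.92 -1.1
-10.07 -0.1
-9.57 -3.87
11.6833
```

```bash
python3 - <<'E'
from h import *
s=env.read_state(); p=s["tcp_pos"].copy()+.0006*X
for j in range(6):
    p=p+0.001*X; env.move_linear(p,speed=.03); env.hold(.1); s=env.read_state(); f=s["force"]@X
    print(round((s["tcp_pos"]-PAD)@X*1000,2),round(f,2))
    if f<-14: break
print(s["t"])
im,P=cloud("top"); save(cv2.resize(im[180:280,180:320],None,fx=5,fy=5),"t2.png")
E
```

```text
-8.46 -3.72
-7.16 -4.25
-6.0 -3.64
-6.0 -6.67
-5.96 -9.2
-5.92 -11.11
13.8333
```

```bash
python3 - <<'E'
from h import *
p=env.read_state()["tcp_pos"]
env.move_linear(p-0.13*X,speed=.25)
env.hold(.6); s=env.read_state(); print(s["t"],s["tcp_pos"],s["force"])
p=s["tcp_pos"].copy(); p[2]=.25; env.move_linear(p,speed=.2)
for n in("top","scene"):
    im,P=cloud(n); save(im,n+"3.png")
    L=(P-O); c=np.stack([L@X,L@Y,L[...,2]],-1)
    m=(c[...,2]>.1)&(c[...,2]<.135)&(c[...,0]>-.2)&(c[...,0]<-.09)&(abs(c[...,1])<.1)
    q=c[m]; print(n,len(q))
    if len(q)>10:
        h=np.array([-.07,.083]); th=np.arctan2(h[0]-q[:,0],h[1]-q[:,1]); r=np.hypot(q[:,0]-h[0],q[:,1]-h[1])
        far=r>.08; print(np.percentile(th[far],[5,50,95]),r.max())
E
```

```text
15.1667 [0.37704977 0.1317505  0.09755798] [-0.12192886 -0.44678618 -0.10684947]
top 227
[0.43645357 0.48137973 0.53914675] 0.1672700335167936
scene 176
[0.4217714  0.47711321 0.5346604 ] 0.17589470003235602
```

View pics/top3.png

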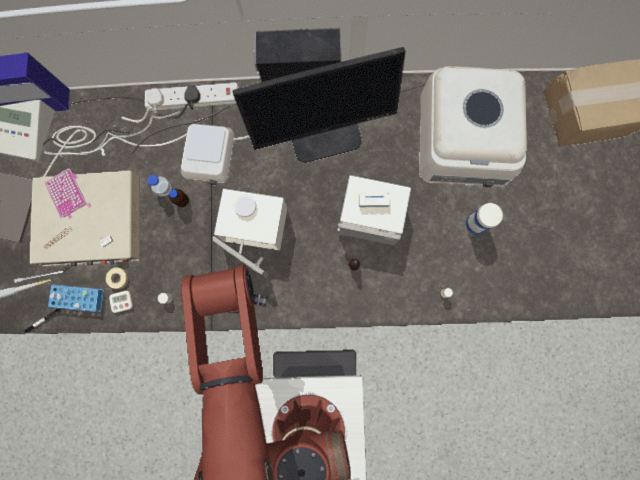

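View pics/scene3.png

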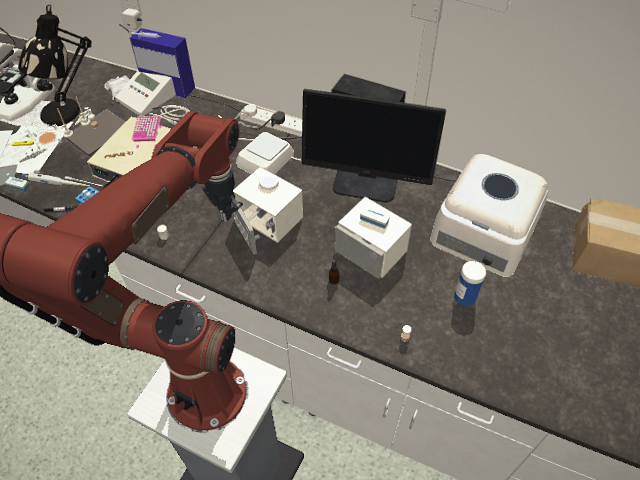

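```bash
python3 - <<'E'
from h import *
p=O-.091*X-.042*Y; p[2]=.25
env.move_linear(p,speed=.2)
for z in (.14,.115,.095):
    p[2]=z; env.move_linear(p,speed=.1); s=env.read_state(); print(z,s["force"].round(2))
th0=.35
prev=None
for th in np.arange(.35,1.56,.06):
    d=-np.cos(th)*Y-np.sin(th)*X; n=np.cos(th)*X-np.sin(th)*Y
    q=H+.125*d+.016*n; q[2]=.095
    env.move_linear(q,speed=.08); s=env.read_state(); print(round(th,2),(s["force"]).round(1),(1e3*(s["tcp_pos"]-q)).round(1))
    if np.linalg.norm(s["force"])>25: print("stop");break
print(s["t"]); save(get_image("scene")[0],"s4.png"); save(get_image("top")[0],"t4.png")
E
```

```text
0.14 [ 0.56 -0.77  0.74]
0.115 [-0.55 -0.56  0.16]
0.095 [-0.19 -0.11  0.44]
0.35 [0.7 0.1 0.3] [-0.1  0.3  0.5]
0.41 [ 0.6  0.2 -0.1] [-0.5  0.2  0.1]
0.47 [-0.4 -0.  -0. ] [-0.3  0.3  0.2]
0.53 [-0.1  0.3  1.6] [-0.3  0.3  0.2]
0.59 [-0.1  0.3  2. ] [-0.5  0.3  0. ]
0.65 [-0.6 -0.3  0.8] [-0.6  0.2 -0.2]
0.71 [0.4 0.1 0.5] [-0.8  0.2 -0.3]
0.77 [ 0.5 -0.   0.1] [-0.6  0.2 -0.2]
0.83 [0.1 0.5 0.2] [-0.5  0.3 -0.1]
0.89 [-0.8  0.4 -0.9] [-0.4  0.3 -0.1]
0.95 [-0.7  1.7 -0.2] [-0.4  0.3 -0.1]
1.01 [ 0.6 -0.1 -0.2] [-0.4  0.4 -0.1]
1.07 [-0.2  0.6  0.5] [-0.3  0.3 -0.1]
1.13 [ 0.3 -0.   0.3] [-0.3  0.3 -0.1]
1.19 [-0.9  0.2  0.3] [-0.3  0.4 -0.1]
1.25 [ 0.4 -0.1  0.7] [-0.3  0.4 -0.1]
1.31 [-1.2  0.5  0.3] [-0.2  0.4 -0.1]
1.37 [ 0.2  1.3 -0.1] [-0.2  0.4 -0. ]
1.43 [ 0.1 -0.4  0.7] [-0.1  0.4 -0. ]
1.49 [-0.5 -0.   0.7] [-0.1  0.4 -0. ]
1.55 [-0.3 -0.   0.3] [-0.1  0.4 -0. ]
24.2167
```

View pics/s4.png

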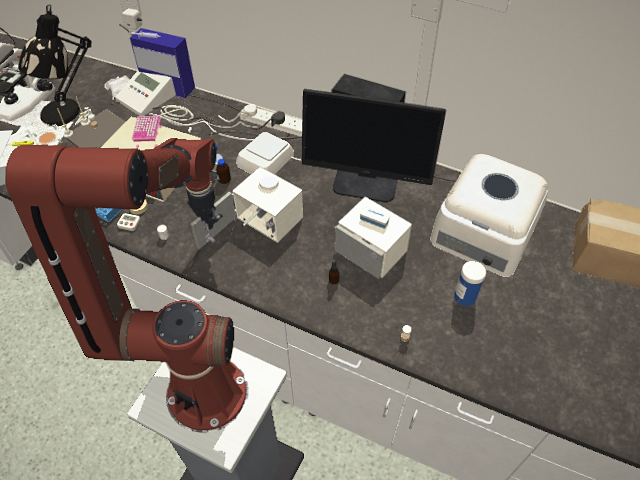

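View pics/t4.png

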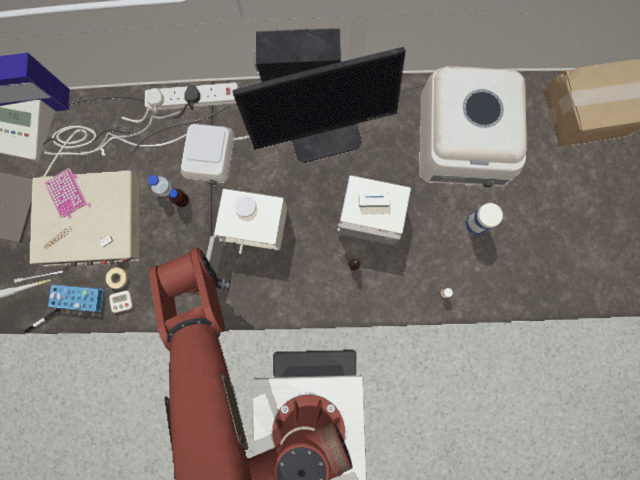

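```bash
python3 - <<'E'
from h import *
p=env.read_state()["tcp_pos"]-.06*Y
env.move_linear(p,speed=.1); p=p.copy(); p[2]=.28; env.move_linear(p,speed=.2)
p=p-.12*Y-.02*X; env.move_linear(p,speed=.2); env.hold(.3)
for n in("top","scene"):
    im,P=cloud(n); save(im,n+"5.png")
    L=(P-O); c=np.stack([L@X,L@Y,L[...,2]],-1)
    m=(c[...,2]>.1)&(c[...,2]<.135)&(c[...,0]>-.26)&(c[...,0]<-.1)&(c[...,1]>.03)&(c[...,1]<.16)
    q=c[m]; h=np.array([-.07,.083]); th=np.arctan2(h[0]-q[:,0],h[1]-q[:,1]); r=np.hypot(q[:,0]-h[0],q[:,1]-h[1])
    far=r>.08; print(n,far.sum(),np.percentile(th[far],[5,50,95]),r.max())
    for t in ("dropper","vial","carton","tub","jar","dish"):
        for g in find_in(n,t)[:1]:
            a,b=[int(round(x)) for x in g["pixel"]]; print(n,t,g["conf"],P[a,b].round(3))
s=env.read_state(); print(s["t"],s["force"])
E
```

```text
top 212 [1.5825974  1.61044236 1.69051489] 0.16497735357926563
top dropper 0.54 [ 0.465 -0.143  0.091]
top vial 0.45 [ 0.387 -0.399  0.05 ]
top tub 0.64 [ 0.583 -0.498  0.135]
top jar 0.54 [0.386 0.407 0.041]
top dish 0.84 [0.635 0.148 0.146]
scene 222 [1.52768796 1.57082757 1.64792744] 0.1669082527134934
scene dropper 0.53 [ 0.472 -0.152  0.046]
scene carton 0.67 [ 0.619 -0.202  0.157]
scene tub 0.62 [ 0.553 -0.515  0.118]
scene dish 0.84 [0.64  0.146 0.144]
27.9 [ 0.48665772 -0.29862659 -0.70904258]
```

View pics/top5.png

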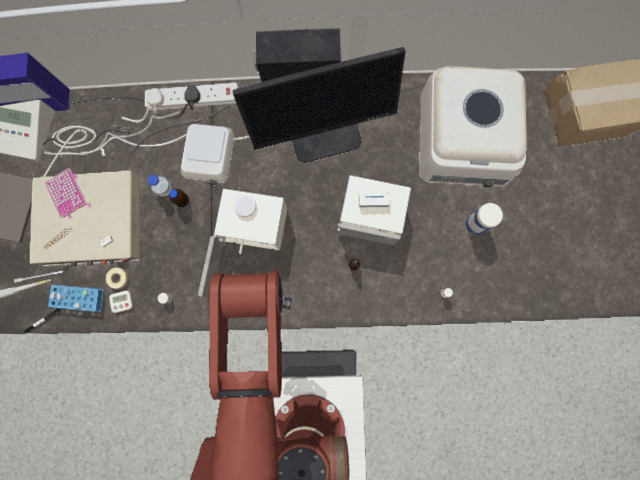

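```bash
python3 -c "
from cell import env
print(env.job_done())"
```

```text
the job is handed in; nothing more can be done
None
```

The louvred cupboard is open, with its door standing about square to the front, and I handed the job in at about 28 s of the 58 s limit.

- **Press:** I closed the gripper and, with the fingers pointing down, pressed the pad in with the side of the fingertips until the door reached its stop at about 11 N. I then drew back 130 mm. The door sprang ajar by itself to about 0.45–0.48 rad.
- **Push:** I lowered the finger behind the door from above, at fingertip height 87 mm, and swept it open along an arc. I then moved the finger clear and raised it.

**Last checks:**
- **Louvred door:** the top and scene depth images put it at about 1.61 and 1.57 rad. These readings took in some of the door's outer face, so the true angle is probably nearer 1.5. It is well above 1.3 either way.
- **Loose things:** the ones that were found again are within about 1 cm of where they started, which is within detector scatter. The vial has no reliable first position. The first top detection for it was wrong and the last scene check missed it, but it looks unmoved in the top picture.
- **Plain door:** it looks shut in the pictures. I did not measure its angle.
- **Robot:** the tool force read only noise before I handed in. The arm was holding clear with the tool (TCP) at about 0.28 m.

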